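# Put away a stack of printing blocks

## Task

Take the stack of wooden printing blocks apart from the top, putting each piece straight into its own place: first the knobbed stamp, standing flat in the middle of the gap between its two fellows in the crate so that nothing sticks up above the rim, then the round, the square and the oblong block, each lying flat and centred in the shallow tray of its own shape. Set the pieces down rather than dropping them, let go of everything, and do not shift or tip the amber jar.

Things in the scene. Friction and masses are not known exactly. Their poses are not given: they have to be found in the camera images.
- knob_stamp: small wooden hand stamp, loose, on top of the stack at the start: square foot 34 x 34 mm, 14 mm high, then a thin neck (16 mm across, to 22 mm) and a round upright knob 22 mm across from 22 to 50 mm above the underside. Origin: centre of its underside; z up. x and y along the sides of the foot.
- round_block: round wooden printing block, 50 mm across, 28 mm high, wooden sides, grey lino inlay on top, loose; second from the top of the stack (under the stamp). Origin: centre of its underside; z up.
- square_block: square wooden printing block, 60 x 60 mm, 28 mm high, wooden sides, grey lino inlay on top carved with leaves, loose; third from the top of the stack (under the round block). Origin: centre of its underside; z up. x and y along its sides.
- oblong_block: oblong wooden printing block, 56 mm (its x) by 130 mm (its y), 28 mm high, wooden sides, grey lino inlay on top, loose; bottom of the stack, lying on the table. Origin: centre of its underside; z up.
- stamp_crate: open wooden crate, fixed, 100 mm (its x) by 150 mm (its y) outside, 60 mm high, walls and floor 5 mm thick. Two stamps like the loose one are fixed inside, standing on its floor 46 mm either side of the middle along its y; the gap between their feet is 58 mm wide, inside length along x 90 mm. The loose stamp belongs in the middle of that gap. Origin: underside of the crate below the middle of the gap; z up, so the inner floor is 5 mm above it.
- round_tray: shallow round wooden tray, fixed, 78 mm across outside, 70 mm inside; floor 3 mm thick, rim 7 mm above the table. Origin: centre of its underside; z up.
- square_tray: shallow square wooden tray, fixed, 80 x 80 mm inside (rim 4 mm thick); floor 3 mm thick, rim 7 mm above the table. Origin: centre of its underside; z up. x and y along its sides.
- oblong_tray: shallow oblong wooden tray, fixed, 76 mm (its x) by 150 mm (its y) inside (rim 4 mm thick); floor 3 mm thick, rim 7 mm above the table. Origin: centre of its underside; z up.
- jar: closed amber glass jar, loose, 64 mm across, 70 mm high, standing among the trays; to be left alone. Origin: centre of its underside; z up. Elsewhere: a fixed white eraser 12 mm high lies at the middle of the green mat, two fixed felt pens 13 mm thick lie on the robot's side of the mat, and taller studio things stand along the far side of the table, more than 0.73 m ahead of the robot's base.
Things that resemble listed ones, but are neither listed nor needed, are in the scene too. Leave any turquoise or yellow look-alike of the oblong_block alone. Leave any purple look-alike of the round_block alone.

How it is judged (in metres and radians):
On the way, in this order (a step that is already met when the one before it is completed fails the run):
1. the knobbed stamp stands in the crate's middle gap, let go (horizontal distance between knob_stamp and stamp_crate below 0.018 m and z of knob_stamp in the frame of stamp_crate between 0.001 and 0.008 m and angle between knob_stamp's own z axis and vertical below 0.06 rad and contact force between knob_stamp and the fingers below 0.05 N), for 0.2 s.
2. the round block lies flat in the round tray, let go (horizontal distance between round_block and round_tray below 0.015 m and z of round_block in the frame of round_tray between 0.001 and 0.0055 m and angle between round_block's own z axis and vertical below 0.06 rad and contact force between round_block and the fingers below 0.05 N), for 0.2 s.
3. the square block lies flat in the square tray, let go (horizontal distance between square_block and square_tray below 0.015 m and z of square_block in the frame of square_tray between 0.001 and 0.0055 m and angle between square_block's own z axis and vertical below 0.06 rad and contact force between square_block and the fingers below 0.05 N), for 0.2 s.
4. the oblong block lies flat in the oblong tray, let go (horizontal distance between oblong_block and oblong_tray below 0.015 m and z of oblong_block in the frame of oblong_tray between 0.001 and 0.0055 m and angle between oblong_block's own z axis and vertical below 0.06 rad and contact force between oblong_block and the fingers below 0.05 N), for 0.2 s.
At the end, for the whole second after the job is handed in: Stamp upright on the crate floor within 18 mm of the gap's middle, top below the rim; round, square and oblong block each flat (under 0.06 rad) on the floor of their own tray within 15 mm of its centre; all at rest, let go; jar upright, moved under 20 mm (horizontal distance between knob_stamp and stamp_crate below 0.018 m and z of knob_stamp in the frame of stamp_crate between 0.001 and 0.008 m and angle between each of knob_stamp, round_block, square_block, oblong_block's own z axis and vertical below 0.06 rad and linear speed of each of knob_stamp, round_block, square_block, oblong_block below 0.02 m/s and horizontal distance between round_block and round_tray below 0.015 m and z of round_block in the frame of round_tray between 0.001 and 0.0055 m and horizontal distance between square_block and square_tray below 0.015 m and z of square_block in the frame of square_tray between 0.001 and 0.0055 m and horizontal distance between oblong_block and oblong_tray below 0.015 m and z of oblong_block in the frame of oblong_tray between 0.001 and 0.0055 m and distance of jar from where it was at the start of the episode below 0.02 m and angle between jar's own z axis and vertical below 0.2 rad); the robot touches nothing.
It fails at once if a block or the stamp is dropped or flung: moving faster than 0.8 m/s while no finger touches it ((linear speed of knob_stamp above 0.8 m/s and contact force between knob_stamp and the fingers below 0.05 N) or (linear speed of round_block above 0.8 m/s and contact force between round_block and the fingers below 0.05 N) or (linear speed of square_block above 0.8 m/s and contact force between square_block and the fingers below 0.05 N) or (linear speed of oblong_block above 0.8 m/s and contact force between oblong_block and the fingers below 0.05 N)).
It fails at once if the amber jar is shifted by more than 20 mm or tipped (distance of jar from where it was at the start of the episode above 0.02 m or angle between jar's own z axis and vertical above 0.2 rad).
It also fails if it takes over 128 s, if anything falls off the work surface, if the arm or the gripper's body presses on something with over 40 N, if the wrist force passes 120 N, or if a joint passes its speed limit or range.

## Robot

A 6-joint arm with a two-finger parallel gripper is mounted at the origin on the work surface. World frame = base frame: x ahead of the robot, y to its left, z up, the work surface at z = 0. Lengths are in mm, angles in degrees, forces in N, time in s.
With the tool pointing down it reaches from about 350 to 850 mm from the base axis. Payload 8.1 kg.
Tool frame: the origin (TCP) lies midway between the tips of the shut fingers; the grasp point (between the pads) lies 19 mm behind it; z points along the fingers, y is the line along which they close (so a half turn about z gives the same grasp; the last joint's range is limited). The gripper opens to 85 mm and grips with 20 to 120 N. Pads are 22 mm wide; open, the fingers measure 114 mm over their backs; the gripper's body (76 mm by 85 mm) begins 54 mm behind the grasp point. The pads swing forward as they close: fully open they stand 13 mm farther back than shut.
Start: joints at [66.039, 7.471, 85.268, -0, 87.261, -4.893], TCP at [195.993, 567.091, 231.292] pointing down, gripper open.
Joint ranges: [-169.43, 169.43], [-51.17, 129.36], [1.28, 143.12], [-76.62, 256.62], [0, 156.53], [-152.29, 152.29]. Speed limits (degrees/s): [136.94, 136.94, 159.86, 180, 180, 180].

## Interface

Orientations are given as [roll, pitch, yaw] about the fixed x, y, z axes, in that order (R = Rz(yaw) Ry(pitch) Rx(roll)).
In Python, from bench import sense, snapshot, camera_params, hand_in, masks_of, pinpoint gives the robot as it stands.
- The arm moves only by the tool step_arm, never from a script. Its argument "targets" is a list of rows, each an object with "angular": the turn, a rotation vector about the tool's x, y, z scaled (see below), a list of three; "dp": the shift along the tool's x, y, z scaled (see below), a list of three; "fingers": the closure, from 0 (fully open) to 1 (shut). A call has exactly 8 rows; each row is the pose to reach, as a shift and turn from the pose commanded when the call began, along the tool's axes at that moment, turning the shorter way round; what a row does not reach only later rows make up. The controller multiplies each number of a shift by 0.2 m and each number of a turn by 180 degrees. A row lasts 1/8 s, in which the tool goes at most 62.5 mm and 10.7 degrees, less where a joint would pass 70% of its speed; a pose out of reach is approached as far as the arm can. A call with a number of a shift or a turn outside -1 to 1 is refused whole. A call with a gripper value outside its range is refused whole. The fingers move at their own pace and stop on an object; "newtons" is the grip in N (left out, the last holds). Time passes only in rows, so rows that repeat a pose let the fingers close, or fill a call up. It gives the time, the measured TCP pose, the force, the opening and the grip force at its end, in the units of the state.
- sense(): the state, without advancing time (a new reading comes with each control period).
- snapshot(name): name is "scene" or "top" or "wrist"; returns the picture (384x512x3 uint8, blue, green, red); there is no depth.
- camera_params(name): a dict with "vfov" (degrees; the focal length in pixels is half the picture's height over the tangent of half this angle, whatever the lens; pixels are square), "cx", "cy" (the principal point, pixels), "R" (3x3) and "t" (3): a world point X has camera coordinates R X + t. Camera axes: x right, y down, z forward; pixel columns grow to the right and rows downward; lengths in mm; the calibration is good to about 2 mm. A picture is of the moment at which its call begins: read the wrist's pose just before it. camera_params takes no time and is no camera call; for the wrist camera it gives the pose at the moment of the call.
- hand_in(): hands the job in; it is judged then, once.
Trained networks look in the newest picture that a camera, given by its name, has taken for a name from the list of things; names that differ only in an ending like _2 or _b are one class to them, and where a whole thing is asked for, a point or a joint stands for the part that bears it (a point fixed in the world has none). Each returns a list of dicts, best first, with "conf" (0 to 1); they miss things now and then, are a little off and sometimes report something else, mostly with a low value. They report only what shows in the picture. A call takes as long as a camera call. They do not tell look-alikes from the thing itself.
- masks_of(camera, label): "pixels" (384x512 bool, what is visible of it) and "at" ([column, row] in pixels, amid what is visible of it).
- pinpoint(camera, label): "at" ([column, row] in pixels: a listed point, or the origin of a listed thing).
The state is a dict: "time": time; "joint_pos": joint angles; "qd": joint speeds; "joint_efforts": joint torques, N m; "tool_pos": TCP position; "tcp_rot": TCP orientation; "ft_force": force on the tool from outside, world axes, zero at the start; "wrist_torque": the same for the moment, N m; "finger_gap": finger opening in mm; "grip_force": force on a finger pad.
Only numpy, scipy, OpenCV 4.12 (cv2) and the standard library are available. Lean on these libraries where they do the work, as an engineer would, in place of code of your own. Each camera call takes 0.05 s, during which the arm holds its last target. There are 200 camera calls.

## Working session

There is one attempt and no reset: what is moved stays moved. The work goes in short steps, Python scripts to look and compute and a tool call to move; the robot and the scene stay as the last step left them, time stands still between calls to the robot, and variables do not carry over. Pictures are saved under pics/ and viewed, at most 15 in all, crops included, and the job is handed in when it is done.

Besides the shell and the picture viewer there is one more tool, called as name(argument=value, ...), one argument or row to a line, values as JSON. step_arm: Moves the arm, as the interface text tells. Its arguments: {"type":"object","properties":{"targets":{"type":"array","items":{"type":"object","properties":{"angular":{"type":"array","items":{"type":"number","minimum":-1,"maximum":1}},"dp":{"type":"array","items":{"type":"number","minimum":-1,"maximum":1}},"fingers":{"type":"number"}}}},"newtons":{"type":"number"}},"required":["targets"]}

```bash
mkdir -p pics; ls; python3 - <<'E'
from bench import *
import cv2
print(sense())
for n in ("scene","top"):
    im=snapshot(n); cv2.imwrite(f"pics/{n}0.png",im); p=camera_params(n); print(n,p)
E
```

```text
pics
{'time': 0.0, 'joint_pos': array([ 6.60383550e+01,  7.51276426e+00,  8.53297022e+01, -9.13336522e-04,
        8.72612382e+01, -4.89145078e+00]), 'qd': array([-0.13156465, -0.05248664, -0.17377425,  0.102713  ,  0.00346265,
       -0.02217837]), 'joint_efforts': array([ 2.32228349e-04, -5.69376469e+01, -5.00567079e+01,  7.88408238e-05,
        1.44624675e-02, -2.85049492e-05]), 'tool_pos': array([195.7812238 , 566.58049381, 230.26480931]), 'tcp_rot': array([-1.79896595e+02, -7.93381336e-03,  1.60929843e+02]), 'ft_force': array([-0.83136706, -0.24018699, -0.2448925 ]), 'wrist_torque': array([-0.01745345, -0.04344462,  0.00771594]), 'grip_force': 0.0, 'finger_gap': 85.73186431050212}
scene {'vfov': 46.158685583516714, 'cx': 263.3391321721789, 'cy': 191.9202790299923, 'R': array([[ 0.68683012,  0.72658752, -0.01830181],
       [ 0.48683033, -0.47859766, -0.73071233],
       [-0.53968566,  0.49296536, -0.68244013]]), 't': array([-357.54132187, -198.68390428, 1474.94378691])}
top {'vfov': 45.08729639655098, 'cx': 264.7495418903226, 'cy': 185.90888596417852, 'R': array([[ 0.02451056, -0.99939099,  0.02483691],
       [-0.98249194, -0.02867101, -0.18408574],
       [ 0.18468574, -0.01989002, -0.98259634]]), 't': array([ -30.05199256,  523.62740321, 1345.70724429])}
```

View pics/scene0.png

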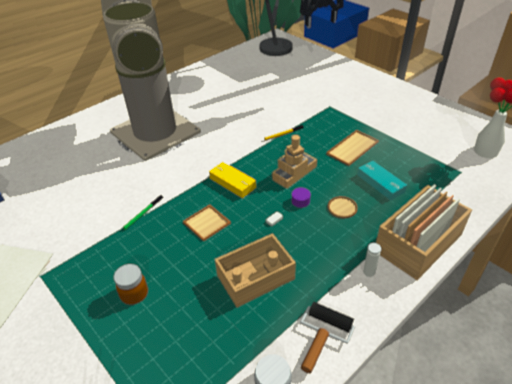

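View pics/top0.png

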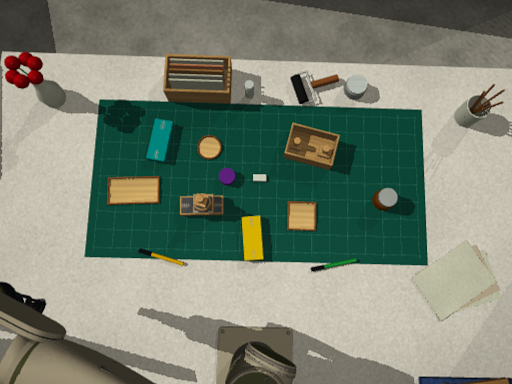

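The top view shows the stack at (202,205), the crate at (312,146), and the trays: oblong (134,190), round (209,147), square (302,215). The jar is at (386,198). The purple, yellow and turquoise look-alikes are at (227,176), (252,238) and (160,140).

```bash
cat > h.py <<'E'
from bench import *
import numpy as np, cv2
def cam(n):
    p=camera_params(n); f=192/np.tan(np.radians(p["vfov"]/2)); return p,f
def onplane(px,z,p,f):
    px=np.atleast_2d(np.asarray(px,float))
    d=np.c_[(px[:,0]-p["cx"])/f,(px[:,1]-p["cy"])/f,np.ones(len(px))]@np.array(p["R"])
    c=-np.array(p["R"]).T@np.array(p["t"])
    return c+d*((z-c[2])/d[:,2])[:,None]
def proj(X,p,f):
    c=np.atleast_2d(X)@np.array(p["R"]).T+np.array(p["t"]); return np.c_[p["cx"]+f*c[:,0]/c[:,2],p["cy"]+f*c[:,1]/c[:,2]]
def rect(m,z,p,f):
    cs,_=cv2.findContours(m.astype(np.uint8),cv2.RETR_EXTERNAL,cv2.CHAIN_APPROX_NONE)
    c=max(cs,key=cv2.contourArea)[:,0]
    return cv2.minAreaRect(onplane(c,z,p,f)[:,:2].astype(np.float32))
E
python3 - <<'E'
from h import *
Z=dict(knob_stamp=50,round_block=112-28,square_block=56,oblong_block=28,stamp_crate=60,round_tray=7,square_tray=7,oblong_tray=7,jar=70)
O=dict(knob_stamp=84,round_block=56,square_block=28)
np.set_printoptions(precision=1,suppress=True)
for n in("top","scene"):
    snapshot(n);p,f=cam(n)
    for l,z in Z.items():
        for m in masks_of(n,l)[:3]:
            r=rect(m["pixels"],z,p,f); print(n,l,round(m["conf"],2),np.round(m["at"]),"rect",np.round(r[0]),np.round(r[1]),round(r[2]))
        for m in pinpoint(n,l)[:3]: print("   pin",round(m["conf"],2),np.round(m["at"]),onplane(m["at"],O.get(l,0),p,f)[0])
E
```

```text
top knob_stamp 0.71 [198. 199.] rect [477. 175.] [37. 35.] 77
   pin 0.59 [199. 202.] [465.7 174.3  84. ]
top round_block 0.69 [225. 176.] rect [544.  98.] [48. 44.] 2
top round_block 0.61 [207. 145.] rect [632. 157.] [71. 72.] 2
top round_block 0.56 [206. 208.] rect [456. 160.] [22. 48.] 36
   pin 0.58 [228. 177.] [546.6  94.6  56. ]
   pin 0.42 [203. 207.] [453.1 165.3  56. ]
top square_block 0.78 [206. 211.] rect [461. 167.] [57. 62.] 3
   pin 0.65 [204. 205.] [464.3 167.   28. ]
top oblong_block 0.78 [192. 205.] rect [463. 220.] [50. 30.] 3
top oblong_block 0.78 [254. 240.] rect [370.  19.] [128.  56.] 5
   pin 0.8 [203. 203.] [473.2 173.1   0. ]
   pin 0.78 [162. 144.] [657.6 311.8   0. ]
   pin 0.72 [253. 239.] [368.  14.   0.]
top stamp_crate 0.82 [312. 146.] rect [ 652. -154.] [152. 119.] 76
   pin 0.96 [310. 149.] [ 656.6 -157.6    0. ]
top round_tray 0.83 [209. 144.] rect [655. 162.] [72. 76.] 2
top round_tray 0.53 [313. 145.] rect [ 667. -160.] [157. 121.] 76
   pin 0.61 [208. 148.] [651.7 166.1   0. ]
top square_tray 0.61 [300. 212.] rect [ 444. -132.] [87. 90.] 1
   pin 
[... 1255 characters left out ...]
148.6    0. ]
   pin 0.23 [134. 294.] [ 501.  -384.1    0. ]
   pin 0.18 [340. 208.] [649.8 157.9   0. ]
scene round_tray 0.78 [339. 206.] rect [655. 161.] [74. 81.] 41
   pin 0.75 [342. 208.] [654.5 161.6   0. ]
scene square_tray 0.91 [206. 222.] rect [ 445. -130.] [92. 96.] 90
   pin 0.57 [208. 224.] [ 450.6 -130.5    0. ]
   pin 0.18 [292. 166.] [439.7 191.    0. ]
scene oblong_tray 0.69 [342. 208.] rect [655. 161.] [81. 79.] 46
scene oblong_tray 0.58 [353. 149.] rect [510. 388.] [ 91. 167.] 4
   pin 0.86 [355. 150.] [520.8 387.   -0. ]
   pin 0.29 [134. 291.] [ 497.3 -379.2    0. ]
scene jar 0.72 [132. 285.] rect [ 525. -389.] [ 59. 109.] 74
   pin 0.64 [134. 294.] [ 501.3 -384.3    0. ]
```

```bash
cat >> h.py <<'E'
from scipy.spatial.transform import Rotation as Ro
np.set_printoptions(precision=3,suppress=True)
def go(x,y,z,yaw=None):
    """dp / angular for target TCP pose, tool down; yaw of tool x (deg), closing axis at yaw-90"""
    s=sense(); R=Ro.from_euler("xyz",s["tcp_rot"],degrees=True)
    d=R.inv().apply(np.array([x,y,z])-s["tool_pos"])/200
    T=Ro.from_euler("xyz",[180,0,s["tcp_rot"][2] if yaw is None else yaw],degrees=True)
    w=np.degrees((R.inv()*T).as_rotvec())/180
    print("t",round(s["time"],2),"pose",s["tool_pos"],s["tcp_rot"],"dp",d,"ang",w)
E
python3 - <<'E'
from h import *
s=sense();R=Ro.from_euler("xyz",s["tcp_rot"],degrees=True)
p,f=cam("wrist");c=-p["R"].T@p["t"]
print("cam in tool",R.inv().apply(c-s["tool_pos"]),"axes",R.inv().as_matrix()@p["R"].T,f,s["time"])
go(465,172,330,180)
E
```

```text
cam in tool [  80.005   -0.387 -142.014] axes [[ 0.    -0.949 -0.315]
 [ 1.     0.     0.001]
 [-0.001 -0.315  0.949]] 325.6514415710293 2.0
t 2.0 pose [195.977 567.078 231.273] [-179.996   -0.002  160.933] dp [-1.917 -1.428 -0.494] ang [-0.    -0.    -0.106]
```

step_arm(
  targets=[
    {"dp": [-0.12, -0.09, -0.06], "angular": [0, 0, 0.05]},
    {"dp": [-0.24, -0.18, -0.12], "angular": [0, 0, 0.1]},
    {"dp": [-0.36, -0.27, -0.18], "angular": [0, 0, 0.15]},
    {"dp": [-0.48, -0.36, -0.24], "angular": [0, 0, 0.2]},
    {"dp": [-0.6, -0.45, -0.3], "angular": [0, 0, 0.25]},
    {"dp": [-0.72, -0.54, -0.36], "angular": [0, 0, 0.3]},
    {"dp": [-0.84, -0.63, -0.42], "angular": [0, 0, 0.35]},
    {"dp": [-0.96, -0.71, -0.49], "angular": [0, 0, 0.394]},
  ],
)

```text
validation failed for argument at $.ta...
```

```bash
python3 -c "
from h import *
go(465,172,330,90)"
```

```text
t 2.0 pose [195.977 567.078 231.273] [-179.996   -0.002  160.933] dp [-1.917 -1.428 -0.494] ang [-0.     0.     0.394]
```

step_arm(
  targets=[
    {"dp": [-0.12, -0.09, -0.06], "angular": [0, 0, 0.05], "fingers": 0},
    {"dp": [-0.24, -0.18, -0.12], "angular": [0, 0, 0.1], "fingers": 0},
    {"dp": [-0.36, -0.27, -0.18], "angular": [0, 0, 0.15], "fingers": 0},
    {"dp": [-0.48, -0.36, -0.24], "angular": [0, 0, 0.2], "fingers": 0},
    {"dp": [-0.6, -0.45, -0.3], "angular": [0, 0, 0.25], "fingers": 0},
    {"dp": [-0.72, -0.54, -0.36], "angular": [0, 0, 0.3], "fingers": 0},
    {"dp": [-0.84, -0.63, -0.42], "angular": [0, 0, 0.35], "fingers": 0},
    {"dp": [-0.96, -0.71, -0.49], "angular": [0, 0, 0.394], "fingers": 0},
  ],
)

```text
time: 3.0
tool_pos: [331.5, 369.2, 329.7]
tcp_rot: [180.0, -0.0, 89.7]
ft_force: [-0.2, 0.8, -0.2]
finger_gap: 85.7
grip_force: 0.0
```

```bash
python3 -c "
from h import *
go(465,172,330,90)"
```

```text
t 3.0 pose [331.459 369.231 329.709] [179.996  -0.001  89.732] dp [-0.983  0.672 -0.001] ang [ 0.    -0.    -0.001]
```

step_arm(
  targets=[
    {"dp": [-0.09, 0.08, 0], "angular": [0, 0, 0], "fingers": 0},
    {"dp": [-0.18, 0.16, 0], "angular": [0, 0, 0], "fingers": 0},
    {"dp": [-0.28, 0.25, 0], "angular": [0, 0, 0], "fingers": 0},
    {"dp": [-0.38, 0.35, 0], "angular": [0, 0, 0], "fingers": 0},
    {"dp": [-0.48, 0.45, 0], "angular": [0, 0, 0], "fingers": 0},
    {"dp": [-0.58, 0.55, 0], "angular": [0, 0, 0], "fingers": 0},
    {"dp": [-0.67, 0.63, 0], "angular": [0, 0, 0], "fingers": 0},
    {"dp": [-0.72, 0.67, 0], "angular": [0, 0, 0], "fingers": 0},
  ],
)

```text
time: 4.0
tool_pos: [465.7, 225.3, 329.3]
tcp_rot: [-180.0, 0.0, 90.0]
ft_force: [0.5, -0.1, 0.6]
finger_gap: 85.5
grip_force: 0.0
```

```bash
cat > look.py <<'E'
from h import *
import sys
# usage: look.py pic label:ztop:zorigin ...
p,f=cam("wrist"); im=snapshot("wrist")
for a in sys.argv[2:]:
    l,z,o=a.split(":")
    for m in masks_of("wrist",l)[:3]:
        r=rect(m["pixels"],float(z),p,f); b=cv2.boundingRect(m["pixels"].astype(np.uint8))
        print(l,round(m["conf"],2),"rect",np.round(r[0],1),np.round(r[1],1),round(r[2],1),"box",b)
    for m in pinpoint("wrist",l)[:2]: print("  pin",round(m["conf"],2),np.round(m["at"]),onplane(m["at"],float(o),p,f)[0])
cv2.imwrite(f"pics/{sys.argv[1]}.png",im); np.savez(f"pics/{sys.argv[1]}.npz",R=p["R"],t=p["t"],cx=p["cx"],cy=p["cy"],vfov=p["vfov"])
E
python3 look.py w1 knob_stamp:134:84 round_block:84:56 square_block:56:28 oblong_block:28:0
```

```text
knob_stamp 0.68 rect [467.6 179.3] [41.2 30.9] 76.1 box (241, 189, 33, 38)
  pin 0.72 [255. 205.] [465.733 165.566  84.   ]
round_block 0.81 rect [458.3 179.5] [53.3 27.9] 36.6 box (236, 181, 39, 35)
round_block 0.61 rect [544.3 130.9] [42.4 53.3] 19.1 box (298, 212, 36, 37)
  pin 0.92 [311. 222.] [542.627 130.78   56.   ]
  pin 0.64 [254. 196.] [464.097 168.724  56.   ]
square_block 0.86 rect [463.5 169.1] [59.7 65.9] 2.4 box (230, 172, 46, 48)
  pin 0.57 [253. 189.] [463.688 169.547  28.   ]
oblong_block 0.98 rect [376.1  24.9] [122.9  70.3] 5.7 box (161, 255, 77, 46)
oblong_block 0.87 rect [462.3 218.6] [55.7 47. ] 2.8 box (232, 137, 44, 93)
oblong_block 0.63 rect [661.3 313.3] [ 58.2 138.8] 82.1 box (351, 51, 115, 61)
  pin 0.97 [195. 272.] [366.988  18.486   0.   ]
  pin 0.94 [255. 179.] [466.109 177.093   0.   ]
```

View pics/w1.png

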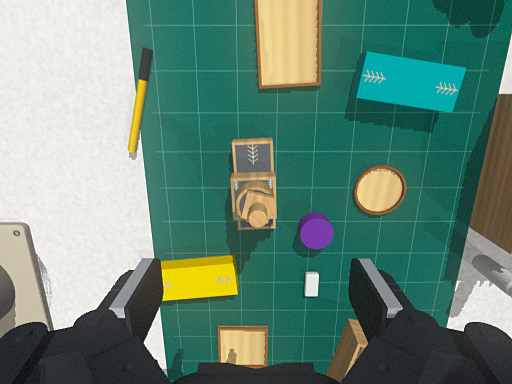

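The wrist view shows the stack at (253,185). The lino of the oblong block is visible at (252,153) and the knob top at (258,216). The round tray is at (381,190) and the oblong tray at the top. I'll zoom in.

```bash
python3 - <<'E'
from h import *
im=cv2.imread("pics/w1.png"); c=im[130:240,210:300]; cv2.imwrite("pics/w1c.png",cv2.resize(c,None,fx=5,fy=5,interpolation=cv2.INTER_CUBIC))
E
```

```text
(no output)
```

View pics/w1c.png

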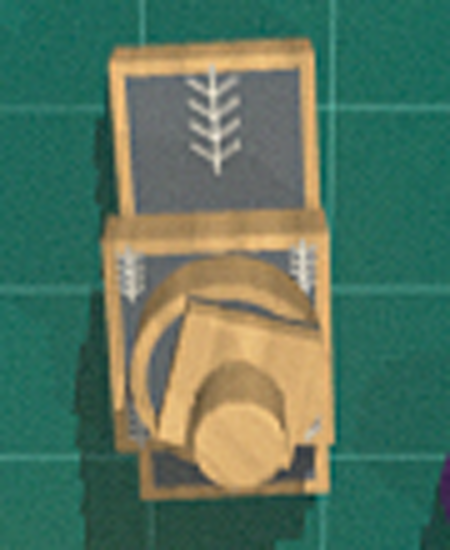

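```bash
python3 - <<'E'
from h import *
p=dict(np.load("pics/w1.npz")); f=192/np.tan(np.radians(p["vfov"]/2))
q=lambda P,z: onplane(np.array(P)/5+[209.6,129.6],z,p,f)[:,:2]
print("knob",q([(240,444)],134)); print("knobR",q([(193,444),(287,444)],134))
print("round",q([(230,375),(133,375),(328,375)],84))
S=q([(105,240),(328,237),(333,443),(117,450)],56); print("sq",S,S.mean(0))
O=q([(110,62),(315,55),(328,493),(142,498)],28); print("ob",O,O.mean(0))
d=O[3]-O[0];d2=O[2]-O[1];print(np.degrees(np.arctan2(d[1],d[0])),np.degrees(np.arctan2(d2[1],d2[0])))
print("foot",q([(190,302),(325,325),(160,440)],98))
E
```

```text
knob [[468.909 167.968]]
knobR [[458.422 167.975]
 [479.397 167.961]]
round [[466.744 166.371]
 [442.242 166.387]
 [491.501 166.355]]
sq [[433.84  194.133]
 [492.604 194.916]
 [495.071 136.458]
 [435.691 134.425]] [464.302 164.983]
ob [[434.226 236.617]
 [489.899 238.487]
 [495.846 109.108]
 [440.707 107.533]] [465.17  172.936]
-87.12568246591022 -87.36795688955175
foot [[457.134 190.004]
 [489.626 184.183]
 [449.451 154.373]]
```

step_arm(
  targets=[
    {"dp": [-0.04, 0.002, 0.09], "angular": [0, 0, 0.01], "fingers": 0.3},
    {"dp": [-0.08, 0.005, 0.18], "angular": [0, 0, 0.02], "fingers": 0.3},
    {"dp": [-0.12, 0.008, 0.28], "angular": [0, 0, 0.03], "fingers": 0.3},
    {"dp": [-0.17, 0.01, 0.39], "angular": [0, 0, 0.035], "fingers": 0.3},
    {"dp": [-0.21, 0.012, 0.5], "angular": [0, 0, 0.04], "fingers": 0.3},
    {"dp": [-0.25, 0.014, 0.6], "angular": [0, 0, 0.05], "fingers": 0.3},
    {"dp": [-0.275, 0.016, 0.67], "angular": [0, 0, 0.055], "fingers": 0.3},
    {"dp": [-0.287, 0.017, 0.696], "angular": [0, 0, 0.056], "fingers": 0.3},
  ],
)

```text
time: 5.45
tool_pos: [468.1, 168.5, 189.1]
tcp_rot: [-179.9, 0.0, 79.9]
ft_force: [-0.1, -0.7, 0.3]
finger_gap: 59.7
grip_force: 0.0
```

```bash
python3 -c "
from h import *
go(469,168,100,80)
cv2.imwrite('pics/w2.png',snapshot('wrist'))"
```

```text
t 5.45 pose [468.116 168.511 189.143] [-179.935    0.028   79.908] dp [-0.002  0.005  0.446] ang [-0.     0.    -0.001]
```

View pics/w2.png

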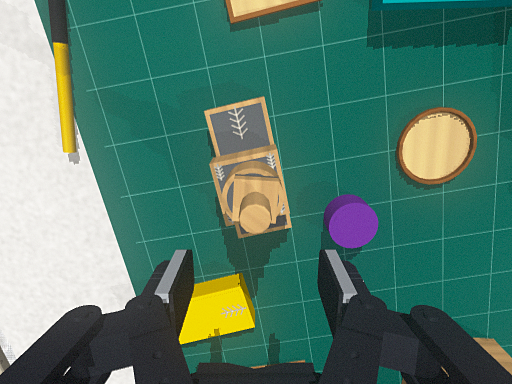

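```bash
python3 -c "
from h import *
p,f=cam('wrist');print(proj([[469,168,134],[466,166.5,84]],p,f),onplane([[256.5,217.5]],134,p,f))"
```

```text
[[255.658 218.573]
 [252.263 197.193]] [[469.671 168.646 134.   ]]
```

step_arm(
  newtons=30,
  targets=[
    {"dp": [-0.001, 0.006, 0.11], "angular": [0, 0, 0], "fingers": 0.3},
    {"dp": [-0.001, 0.006, 0.23], "angular": [0, 0, 0], "fingers": 0.3},
    {"dp": [-0.001, 0.006, 0.34], "angular": [0, 0, 0], "fingers": 0.3},
    {"dp": [-0.001, 0.006, 0.42], "angular": [0, 0, 0], "fingers": 0.3},
    {"dp": [-0.001, 0.006, 0.446], "angular": [0, 0, 0], "fingers": 0.3},
    {"dp": [-0.001, 0.006, 0.446], "angular": [0, 0, 0], "fingers": 0.5},
    {"dp": [-0.001, 0.006, 0.446], "angular": [0, 0, 0], "fingers": 1},
    {"dp": [-0.001, 0.006, 0.446], "angular": [0, 0, 0], "fingers": 1},
  ],
)

```text
time: 6.5
tool_pos: [470.3, 168.5, 101.8]
tcp_rot: [179.9, -0.0, 79.9]
ft_force: [-0.0, 0.7, 1.8]
finger_gap: 21.1
grip_force: 29.4
```

step_arm(
  targets=[
    {"dp": [0, 0, 0], "angular": [0, 0, 0], "fingers": 1},
    {"dp": [0, 0, 0], "angular": [0, 0, 0], "fingers": 1},
    {"dp": [0, 0, -0.02], "angular": [0, 0, 0], "fingers": 1},
    {"dp": [0, 0, -0.06], "angular": [0, 0, 0], "fingers": 1},
    {"dp": [0, 0, -0.12], "angular": [0, 0, 0], "fingers": 1},
    {"dp": [0, 0, -0.2], "angular": [0, 0, 0], "fingers": 1},
    {"dp": [0, 0, -0.26], "angular": [0, 0, 0], "fingers": 1},
    {"dp": [0, 0, -0.3], "angular": [0, 0, 0], "fingers": 1},
  ],
)

```text
time: 7.5
tool_pos: [470.1, 168.5, 162.3]
tcp_rot: [179.9, -0.0, 79.9]
ft_force: [-1.1, -0.1, 0.2]
finger_gap: 20.8
grip_force: 29.4
```

```bash
python3 -c "
from h import *
go(655,-155,160,76)
cv2.imwrite('pics/w3.png',snapshot('wrist'))"
```

```text
t 7.5 pose [470.142 168.508 162.298] [179.922  -0.036  79.931] dp [-1.431  1.193  0.012] ang [ 0.    -0.     0.022]
```

View pics/w3.png

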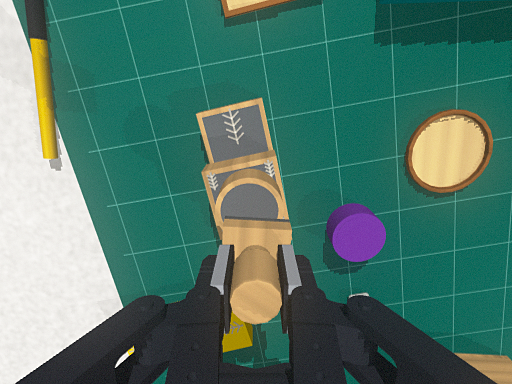

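The stamp is held upright at (256,285). The stack below is undisturbed, with the round block at (249,203).

step_arm(
  targets=[
    {"dp": [-0.04, 0.04, -0.04], "angular": [0, 0, 0.002], "fingers": 1},
    {"dp": [-0.11, 0.11, -0.1], "angular": [0, 0, 0.005], "fingers": 1},
    {"dp": [-0.21, 0.21, -0.16], "angular": [0, 0, 0.01], "fingers": 1},
    {"dp": [-0.32, 0.32, -0.23], "angular": [0, 0, 0.015], "fingers": 1},
    {"dp": [-0.43, 0.44, -0.3], "angular": [0, 0, 0.02], "fingers": 1},
    {"dp": [-0.53, 0.54, -0.36], "angular": [0, 0, 0.022], "fingers": 1},
    {"dp": [-0.6, 0.61, -0.41], "angular": [0, 0, 0.022], "fingers": 1},
    {"dp": [-0.63, 0.65, -0.44], "angular": [0, 0, 0.022], "fingers": 1},
  ],
)

```text
time: 8.55
tool_pos: [576.6, 19.4, 249.7]
tcp_rot: [180.0, 0.0, 75.8]
ft_force: [-1.2, -0.4, -0.2]
finger_gap: 20.9
grip_force: 29.4
```

step_arm(
  targets=[
    {"dp": [-0.04, 0.04, 0], "angular": [0, 0, 0], "fingers": 1},
    {"dp": [-0.1, 0.1, 0], "angular": [0, 0, 0], "fingers": 1},
    {"dp": [-0.18, 0.18, 0], "angular": [0, 0, 0], "fingers": 1},
    {"dp": [-0.26, 0.27, 0], "angular": [0, 0, 0], "fingers": 1},
    {"dp": [-0.34, 0.36, 0], "angular": [0, 0, 0], "fingers": 1},
    {"dp": [-0.4, 0.42, 0], "angular": [0, 0, 0], "fingers": 1},
    {"dp": [-0.44, 0.46, 0], "angular": [0, 0, 0], "fingers": 1},
    {"dp": [-0.45, 0.47, 0], "angular": [0, 0, 0], "fingers": 1},
  ],
)

```text
time: 9.55
tool_pos: [645.2, -89.1, 248.6]
tcp_rot: [-180.0, -0.0, 75.9]
ft_force: [-0.9, -0.6, 0.6]
finger_gap: 20.9
grip_force: 29.4
```

```bash
python3 look.py w4 stamp_crate:60:0 ; python3 -c "
from h import *
go(655,-155,100,76)"
```

```text
stamp_crate 0.6 rect [ 658.6 -151.1] [161.4 101.8] 76.3 box (233, 147, 98, 138)
  pin 0.76 [278. 205.] [ 659.352 -154.384    0.   ]
t 9.7 pose [644.912 -88.121 248.935] [-179.993   -0.011   75.991] dp [-0.312  0.13   0.745] ang [-0. -0. -0.]
```

View pics/w4.png

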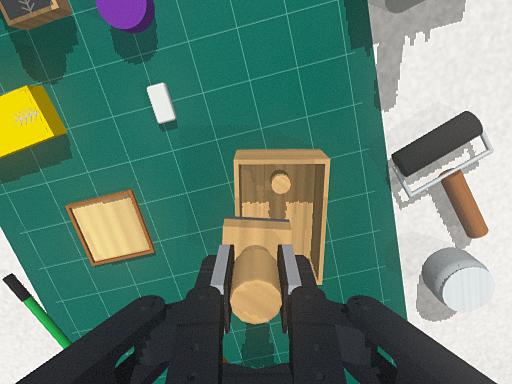

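The crate is at about (280,215), with its near fixed knob top at (281,183). The held stamp is at (256,285).

```bash
python3 - <<'E'
from h import *
p=dict(np.load("pics/w4.npz")); f=192/np.tan(np.radians(p["vfov"]/2))
k=onplane([[281,182.5]],55,p,f)[0,:2]
u=np.array([np.cos(np.radians(76)),np.sin(np.radians(76))]); print("knob",k,"mid",k-46*u)
c=onplane([[235.5,163],[329,162.5],[322.5,284]],60,p,f)[:,:2]; print(c, np.linalg.norm(c[0]-c[1]),np.linalg.norm(c[1]-c[2]),(c[0]+c[2])/2)
d=c[1]-c[2];print(np.degrees(np.arctan2(d[1],d[0])))
im=cv2.imread("pics/w4.png");cv2.imwrite("pics/w4c.png",cv2.resize(im[140:300,220:340],None,fx=3.75,fy=3.75,interpolation=cv2.INTER_CUBIC))
E
```

```text
knob [ 668.864 -110.53 ] mid [ 657.736 -155.164]
[[ 627.733  -77.195]
 [ 721.649 -100.127]
 [ 689.028 -241.634]] 96.67552189472427 145.21911715009867 [ 658.38  -159.415]
77.01864160289772
```

View pics/w4c.png

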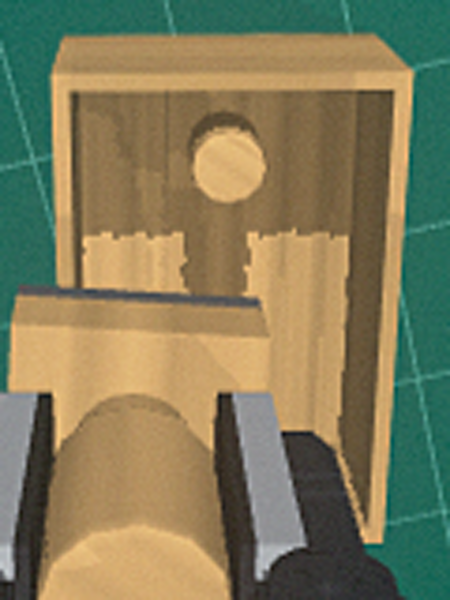

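```bash
python3 -c "
from h import *
go(658,-157,100,76)"
```

```text
t 9.7 pose [644.912 -88.121 248.935] [-179.993   -0.011   75.991] dp [-0.318  0.147  0.745] ang [-0. -0. -0.]
```

step_arm(
  targets=[
    {"dp": [-0.08, 0.04, 0.05], "angular": [0, 0, 0], "fingers": 1},
    {"dp": [-0.16, 0.08, 0.12], "angular": [0, 0, 0], "fingers": 1},
    {"dp": [-0.23, 0.11, 0.22], "angular": [0, 0, 0], "fingers": 1},
    {"dp": [-0.29, 0.135, 0.34], "angular": [0, 0, 0], "fingers": 1},
    {"dp": [-0.318, 0.147, 0.46], "angular": [0, 0, 0], "fingers": 1},
    {"dp": [-0.318, 0.147, 0.58], "angular": [0, 0, 0], "fingers": 1},
    {"dp": [-0.318, 0.147, 0.68], "angular": [0, 0, 0], "fingers": 1},
    {"dp": [-0.318, 0.147, 0.745], "angular": [0, 0, 0], "fingers": 1},
  ],
)

```text
time: 10.7
tool_pos: [657.2, -157.5, 97.5]
tcp_rot: [-179.9, -0.0, 76.0]
ft_force: [0.1, 1.0, -0.5]
finger_gap: 21.1
grip_force: 29.4
```

```bash
python3 -c "
from h import *
go(658,-157,24,76)
cv2.imwrite('pics/w5.png',snapshot('scene')[215:315,190:320].repeat(5,0).repeat(5,1))"
```

```text
t 10.7 pose [ 657.164 -157.483   97.505] [-179.863   -0.009   75.952] dp [0.003 0.004 0.368] ang [-0.001 -0.    -0.   ]
```

View pics/w5.png

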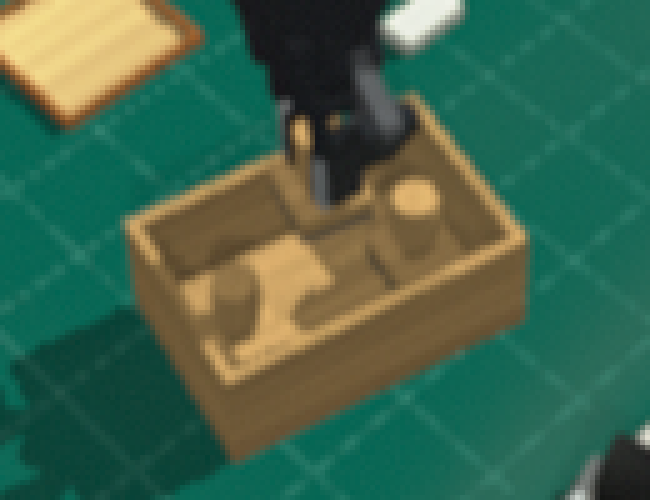

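The stamp hangs over the middle of the crate, between the knobs at (415,215) and (232,300). I'll lower it.

step_arm(
  targets=[
    {"dp": [0.003, 0.004, 0.06], "angular": [0, 0, 0], "fingers": 1},
    {"dp": [0.003, 0.004, 0.13], "angular": [0, 0, 0], "fingers": 1},
    {"dp": [0.003, 0.004, 0.2], "angular": [0, 0, 0], "fingers": 1},
    {"dp": [0.003, 0.004, 0.27], "angular": [0, 0, 0], "fingers": 1},
    {"dp": [0.003, 0.004, 0.32], "angular": [0, 0, 0], "fingers": 1},
    {"dp": [0.003, 0.004, 0.35], "angular": [0, 0, 0], "fingers": 1},
    {"dp": [0.003, 0.004, 0.365], "angular": [0, 0, 0], "fingers": 1},
    {"dp": [0.003, 0.004, 0.368], "angular": [0, 0, 0], "fingers": 1},
  ],
)

```text
time: 11.75
tool_pos: [659.2, -157.0, 26.4]
tcp_rot: [180.0, 0.0, 76.0]
ft_force: [0.2, -0.2, -0.2]
finger_gap: 21.3
grip_force: 29.4
```

step_arm(
  targets=[
    {"dp": [0, 0, 0.003], "angular": [0, 0, 0], "fingers": 1},
    {"dp": [0, 0, 0.006], "angular": [0, 0, 0], "fingers": 1},
    {"dp": [0, 0, 0.009], "angular": [0, 0, 0], "fingers": 1},
    {"dp": [0, 0, 0.012], "angular": [0, 0, 0], "fingers": 1},
    {"dp": [0, 0, 0.014], "angular": [0, 0, 0], "fingers": 1},
    {"dp": [0, 0, 0.015], "angular": [0, 0, 0], "fingers": 1},
    {"dp": [0, 0, 0.015], "angular": [0, 0, 0], "fingers": 1},
    {"dp": [0, 0, 0.015], "angular": [0, 0, 0], "fingers": 1},
  ],
)

```text
time: 12.75
tool_pos: [659.1, -157.0, 23.3]
tcp_rot: [180.0, 0.0, 76.0]
ft_force: [0.6, 0.9, -1.0]
finger_gap: 21.1
grip_force: 29.4
```

step_arm(
  targets=[
    {"dp": [0, 0, 0.002], "angular": [0, 0, 0], "fingers": 1},
    {"dp": [0, 0, 0.004], "angular": [0, 0, 0], "fingers": 1},
    {"dp": [0, 0, 0.006], "angular": [0, 0, 0], "fingers": 1},
    {"dp": [0, 0, 0.008], "angular": [0, 0, 0], "fingers": 1},
    {"dp": [0, 0, 0.008], "angular": [0, 0, 0], "fingers": 1},
    {"dp": [0, 0, 0.008], "angular": [0, 0, 0], "fingers": 1},
    {"dp": [0, 0, 0.008], "angular": [0, 0, 0], "fingers": 1},
    {"dp": [0, 0, 0.008], "angular": [0, 0, 0], "fingers": 1},
  ],
)

```text
time: 13.75
tool_pos: [659.2, -157.0, 22.8]
tcp_rot: [180.0, 0.0, 76.0]
ft_force: [-5.6, 0.3, 7.9]
finger_gap: 21.3
grip_force: 30.3
```

step_arm(
  targets=[
    {"dp": [0, 0, -0.002], "angular": [0, 0, 0], "fingers": 0.7},
    {"dp": [0, 0, -0.002], "angular": [0, 0, 0], "fingers": 0.6},
    {"dp": [0, 0, -0.002], "angular": [0, 0, 0], "fingers": 0.55},
    {"dp": [0, 0, -0.002], "angular": [0, 0, 0], "fingers": 0.55},
    {"dp": [0, 0, -0.04], "angular": [0, 0, 0], "fingers": 0.55},
    {"dp": [0, 0, -0.12], "angular": [0, 0, 0], "fingers": 0.55},
    {"dp": [0, 0, -0.25], "angular": [0, 0, 0], "fingers": 0.55},
    {"dp": [0, 0, -0.4], "angular": [0, 0, 0], "fingers": 0.55},
  ],
)

```text
time: 14.75
tool_pos: [659.1, -157.0, 103.5]
tcp_rot: [180.0, -0.0, 76.0]
ft_force: [-0.5, -0.2, -0.3]
finger_gap: 38.4
grip_force: 0.0
```

```bash
python3 -c "
from h import *
go(466,166,190,90)
a=snapshot('scene')[215:315,190:320].repeat(4,0).repeat(4,1)
cv2.imwrite('pics/w6.png',a)"
```

```text
t 14.75 pose [ 659.128 -156.954  103.536] [179.973  -0.     75.972] dp [ 1.333 -1.328 -0.433] ang [ 0.     0.    -0.078]
```

View pics/w6.png

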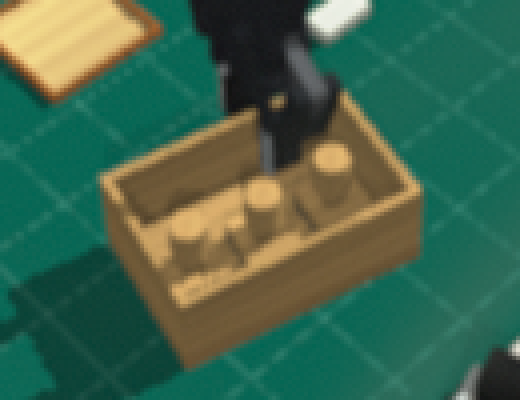

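The three knobs stand in a row at (332,158), (265,192) and (188,226). The middle one is centred and standing. Next is the round block.

step_arm(
  targets=[
    {"dp": [0.03, -0.03, -0.1], "angular": [0, 0, 0], "fingers": 0.55},
    {"dp": [0.12, -0.12, -0.2], "angular": [0, 0, -0.01], "fingers": 0},
    {"dp": [0.24, -0.24, -0.3], "angular": [0, 0, -0.02], "fingers": 0},
    {"dp": [0.37, -0.37, -0.4], "angular": [0, 0, -0.03], "fingers": 0},
    {"dp": [0.5, -0.5, -0.43], "angular": [0, 0, -0.05], "fingers": 0},
    {"dp": [0.63, -0.63, -0.43], "angular": [0, 0, -0.06], "fingers": 0},
    {"dp": [0.76, -0.76, -0.43], "angular": [0, 0, -0.07], "fingers": 0},
    {"dp": [0.87, -0.87, -0.43], "angular": [0, 0, -0.078], "fingers": 0},
  ],
)

```text
time: 15.8
tool_pos: [531.1, 55.5, 188.3]
tcp_rot: [180.0, -0.0, 90.1]
ft_force: [-0.2, 0.3, -0.4]
finger_gap: 85.2
grip_force: 0.0
```

```bash
python3 -c "
from h import *
go(466,168,160,90)"
```

```text
t 15.8 pose [531.095  55.537 188.299] [179.999  -0.012  90.101] dp [ 0.563 -0.324  0.142] ang [ 0.    -0.     0.001]
```

step_arm(
  targets=[
    {"dp": [0.07, -0.04, 0], "angular": [0, 0, 0], "fingers": 0},
    {"dp": [0.17, -0.1, 0], "angular": [0, 0, 0], "fingers": 0},
    {"dp": [0.28, -0.16, 0.02], "angular": [0, 0, 0], "fingers": 0},
    {"dp": [0.39, -0.22, 0.04], "angular": [0, 0, 0], "fingers": 0},
    {"dp": [0.48, -0.28, 0.07], "angular": [0, 0, 0], "fingers": 0},
    {"dp": [0.54, -0.31, 0.1], "angular": [0, 0, 0], "fingers": 0},
    {"dp": [0.563, -0.324, 0.13], "angular": [0, 0, 0], "fingers": 0},
    {"dp": [0.563, -0.324, 0.142], "angular": [0, 0, 0], "fingers": 0},
  ],
)

```text
time: 16.8
tool_pos: [467.5, 166.5, 158.8]
tcp_rot: [-180.0, 0.0, 90.0]
ft_force: [0.4, 0.8, -0.5]
finger_gap: 85.4
grip_force: 0.0
```

```bash
python3 look.py w7 round_block:84:56 square_block:56:28; python3 -c "
from h import *
im=cv2.imread('pics/w7.png');cv2.imwrite('pics/w7c.png',cv2.resize(im[110:290,200:320],None,fx=3.3,fy=3.3,interpolation=cv2.INTER_CUBIC))
go(466,167,57.5,90)"
```

```text
round_block 0.89 rect [467.1 168.6] [54.8 49.5] 66.5 box (217, 166, 71, 75)
round_block 0.69 rect [534.4 136.2] [39.9 47.2] 35.5 box (319, 218, 58, 59)
round_block 0.64 rect [463.3 223.1] [44.5 34.9] 2.9 box (213, 97, 72, 150)
  pin 0.9 [342. 238.] [539.752 129.239  56.   ]
  pin 0.84 [252. 197.] [465.268 164.755  56.   ]
square_block 0.71 rect [463.3 168. ] [59.7 64.9] 2.3 box (209, 152, 79, 81)
t 17.05 pose [467.977 166.23  159.506] [179.981   0.002  89.972] dp [ 0.004 -0.01   0.51 ] ang [ 0.  0. -0.]
```

View pics/w7c.png

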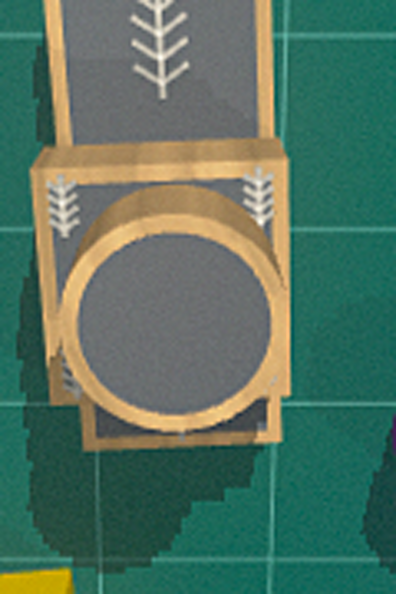

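The round block is clear: its top circle is centred at about (252,207.6) in the full picture. The square block below it is undisturbed.

```bash
python3 - <<'E'
from h import *
p=dict(np.load("pics/w7.npz")); f=192/np.tan(np.radians(p["vfov"]/2))
q=lambda P,z: onplane(np.array(P)/3.3+[199.7,109.7],z,p,f)[:,:2]
print(q([(172,322),(60,322),(284,322)],84)); S=q([(35,172),(289,161),(290,392),(50,405)],56); print(S,(S[0]+S[2])/2)
go(466.5,167,57.5,90)
E
```

```text
[[465.576 166.658]
 [441.514 166.641]
 [489.638 166.675]]
[[433.61  193.343]
 [492.398 195.973]
 [494.478 137.863]
 [434.824 134.297]] [464.044 165.603]
t 17.05 pose [467.977 166.23  159.506] [179.981   0.002  89.972] dp [ 0.004 -0.008  0.51 ] ang [ 0.  0. -0.]
```

step_arm(
  newtons=30,
  targets=[
    {"dp": [0.002, -0.011, 0.09], "angular": [0, 0, 0], "fingers": 0},
    {"dp": [0.002, -0.011, 0.2], "angular": [0, 0, 0], "fingers": 0},
    {"dp": [0.002, -0.011, 0.31], "angular": [0, 0, 0], "fingers": 0},
    {"dp": [0.002, -0.011, 0.41], "angular": [0, 0, 0], "fingers": 0},
    {"dp": [0.002, -0.011, 0.48], "angular": [0, 0, 0], "fingers": 0},
    {"dp": [0.002, -0.011, 0.505], "angular": [0, 0, 0], "fingers": 0},
    {"dp": [0.002, -0.011, 0.51], "angular": [0, 0, 0], "fingers": 0},
    {"dp": [0.002, -0.011, 0.51], "angular": [0, 0, 0], "fingers": 0.2},
  ],
)

```text
time: 18.05
tool_pos: [466.0, 167.2, 58.0]
tcp_rot: [179.9, -0.0, 90.0]
ft_force: [-0.5, -0.1, -0.5]
finger_gap: 70.2
grip_force: 0.0
```

step_arm(
  targets=[
    {"dp": [0, 0, 0], "angular": [0, 0, 0], "fingers": 0.35},
    {"dp": [0, 0, 0], "angular": [0, 0, 0], "fingers": 0.6},
    {"dp": [0, 0, 0], "angular": [0, 0, 0], "fingers": 1},
    {"dp": [0, 0, 0], "angular": [0, 0, 0], "fingers": 1},
    {"dp": [0, 0, 0], "angular": [0, 0, 0], "fingers": 1},
    {"dp": [0, 0, -0.02], "angular": [0, 0, 0], "fingers": 1},
    {"dp": [0, 0, -0.06], "angular": [0, 0, 0], "fingers": 1},
    {"dp": [0, 0, -0.11], "angular": [0, 0, 0], "fingers": 1},
  ],
)

```text
time: 19.05
tool_pos: [465.2, 166.9, 79.7]
tcp_rot: [-180.0, 0.0, 90.0]
ft_force: [0.3, -0.3, -1.1]
finger_gap: 49.1
grip_force: 31.1
```

```bash
python3 -c "
from h import *
go(645,225,140,90)"
```

```text
t 19.05 pose [465.172 166.945  79.713] [-179.972    0.008   90.01 ] dp [ 0.29   0.899 -0.302] ang [-0.  0.  0.]
```

step_arm(
  targets=[
    {"dp": [0, 0, -0.1], "angular": [0, 0, 0], "fingers": 1},
    {"dp": [0.03, 0.08, -0.2], "angular": [0, 0, 0], "fingers": 1},
    {"dp": [0.08, 0.22, -0.28], "angular": [0, 0, 0], "fingers": 1},
    {"dp": [0.14, 0.4, -0.35], "angular": [0, 0, 0], "fingers": 1},
    {"dp": [0.2, 0.58, -0.4], "angular": [0, 0, 0], "fingers": 1},
    {"dp": [0.25, 0.75, -0.45], "angular": [0, 0, 0], "fingers": 1},
    {"dp": [0.28, 0.88, -0.48], "angular": [0, 0, 0], "fingers": 1},
    {"dp": [0.29, 0.95, -0.5], "angular": [0, 0, 0], "fingers": 1},
  ],
)

```text
time: 20.05
tool_pos: [656.6, 225.4, 180.1]
tcp_rot: [180.0, -0.0, 90.0]
ft_force: [0.2, 0.2, -1.2]
finger_gap: 49.0
grip_force: 31.2
```

```bash
python3 look.py w8 round_tray:7:0; python3 -c "
from h import *
go(655,162,60,90)"
```

```text
round_tray 0.65 rect [648.8 185.3] [73.5 31.8] 8.9 box (215, 197, 70, 34)
t 20.2 pose [655.722 225.044 179.664] [179.982  -0.004  90.001] dp [-0.315 -0.004  0.598] ang [ 0. -0.  0.]
```

View pics/w8.png

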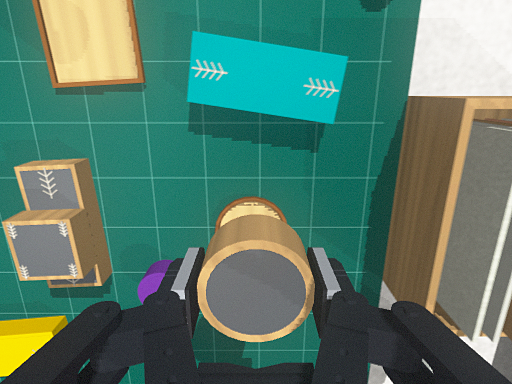

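The round block is held level at (255,290). The tray's rim shows behind it, with its top at (251,197).

```bash
python3 - <<'E'
from h import *
for n,(x0,x1,y0,y1) in dict(w1=(345,415,158,225),w2=(385,495,95,200),w3=(395,505,95,205)).items():
    if n!="w1": continue
    im=cv2.imread(f"pics/{n}.png"); p=dict(np.load("pics/w1.npz")); f=192/np.tan(np.radians(p["vfov"]/2))
    c=im[y0:y1,x0:x1].astype(int); m=(c[:,:,2]>c[:,:,1]+5).astype(np.uint8)
    cs,_=cv2.findContours(m,cv2.RETR_EXTERNAL,cv2.CHAIN_APPROX_NONE); k=max(cs,key=cv2.contourArea)[:,0]+[x0,y0]
    P=onplane(k,7,p,f)[:,:2].astype(np.float32); print(n,cv2.minEnclosingCircle(P),cv2.fitEllipse(P))
im=cv2.imread("pics/w8.png").astype(int); p=dict(np.load("pics/w8.npz")); f=192/np.tan(np.radians(p["vfov"]/2))
c=im[190:216,205:300]; m=(c[:,:,2]>c[:,:,1]+5).astype(np.uint8)
E=[(x+205,190+np.flatnonzero(m[:,x])[0]) for x in range(14,78) if m[:,x].any()]
P=onplane(E,7,p,f)[:,:2]
from scipy.optimize import least_squares
r=least_squares(lambda c:np.hypot(*(P-c).T)-39,[650,162],loss="soft_l1");print(r.x,np.abs(r.fun).max())
E
```

```text
w1 ((651.2266845703125, 161.43992614746094), 39.52142333984375) ((651.6763916015625, 161.50494384765625), (75.67583465576172, 77.68547058105469), 41.74012756347656)
[653.147 161.794] 0.7493785057666997
```

step_arm(
  targets=[
    {"dp": [-0.05, -0.003, 0.05], "angular": [0, 0, 0], "fingers": 1},
    {"dp": [-0.12, -0.006, 0.12], "angular": [0, 0, 0], "fingers": 1},
    {"dp": [-0.2, -0.01, 0.22], "angular": [0, 0, 0], "fingers": 1},
    {"dp": [-0.27, -0.014, 0.33], "angular": [0, 0, 0], "fingers": 1},
    {"dp": [-0.31, -0.016, 0.43], "angular": [0, 0, 0], "fingers": 1},
    {"dp": [-0.316, -0.016, 0.52], "angular": [0, 0, 0], "fingers": 1},
    {"dp": [-0.316, -0.016, 0.58], "angular": [0, 0, 0], "fingers": 1},
    {"dp": [-0.316, -0.016, 0.6], "angular": [0, 0, 0], "fingers": 1},
  ],
)

```text
time: 21.2
tool_pos: [651.7, 162.2, 58.2]
tcp_rot: [-179.9, 0.0, 90.0]
ft_force: [-0.4, 0.2, -0.1]
finger_gap: 49.2
grip_force: 31.2
```

```bash
python3 -c "
from h import *
go(652.5,161.7,6,90)"
```

```text
t 21.2 pose [651.681 162.246  58.158] [-179.929    0.007   90.042] dp [-0.003  0.004  0.261] ang [-0.  0.  0.]
```

step_arm(
  targets=[
    {"dp": [-0.003, 0.003, 0.05], "angular": [0, 0, 0], "fingers": 1},
    {"dp": [-0.003, 0.003, 0.11], "angular": [0, 0, 0], "fingers": 1},
    {"dp": [-0.003, 0.003, 0.16], "angular": [0, 0, 0], "fingers": 1},
    {"dp": [-0.003, 0.003, 0.2], "angular": [0, 0, 0], "fingers": 1},
    {"dp": [-0.003, 0.003, 0.23], "angular": [0, 0, 0], "fingers": 1},
    {"dp": [-0.003, 0.003, 0.25], "angular": [0, 0, 0], "fingers": 1},
    {"dp": [-0.003, 0.003, 0.255], "angular": [0, 0, 0], "fingers": 1},
    {"dp": [-0.003, 0.003, 0.255], "angular": [0, 0, 0], "fingers": 1},
  ],
)

```text
time: 22.2
tool_pos: [653.0, 161.3, 8.5]
tcp_rot: [180.0, -0.0, 90.0]
ft_force: [-1.0, -0.0, -0.5]
finger_gap: 49.0
grip_force: 31.2
```

step_arm(
  targets=[
    {"dp": [0, 0, 0.002], "angular": [0, 0, 0], "fingers": 1},
    {"dp": [0, 0, 0.005], "angular": [0, 0, 0], "fingers": 1},
    {"dp": [0, 0, 0.008], "angular": [0, 0, 0], "fingers": 1},
    {"dp": [0, 0, 0.011], "angular": [0, 0, 0], "fingers": 1},
    {"dp": [0, 0, 0.014], "angular": [0, 0, 0], "fingers": 1},
    {"dp": [0, 0, 0.016], "angular": [0, 0, 0], "fingers": 1},
    {"dp": [0, 0, 0.017], "angular": [0, 0, 0], "fingers": 1},
    {"dp": [0, 0, 0.017], "angular": [0, 0, 0], "fingers": 1},
  ],
)

```text
time: 23.2
tool_pos: [652.8, 161.2, 5.2]
tcp_rot: [-180.0, 0.0, 90.0]
ft_force: [-3.1, -0.3, 5.0]
finger_gap: 49.1
grip_force: 31.7
```

step_arm(
  targets=[
    {"dp": [0, 0, 0], "angular": [0, 0, 0], "fingers": 0.38},
    {"dp": [0, 0, 0], "angular": [0, 0, 0], "fingers": 0.3},
    {"dp": [0, 0, 0], "angular": [0, 0, 0], "fingers": 0.2},
    {"dp": [0, 0, 0], "angular": [0, 0, 0], "fingers": 0.1},
    {"dp": [0, 0, -0.05], "angular": [0, 0, 0], "fingers": 0.05},
    {"dp": [0, 0, -0.15], "angular": [0, 0, 0], "fingers": 0},
    {"dp": [0, 0, -0.33], "angular": [0, 0, 0], "fingers": 0},
    {"dp": [0, 0, -0.55], "angular": [0, 0, 0], "fingers": 0},
  ],
)

```text
time: 24.2
tool_pos: [652.6, 161.2, 116.9]
tcp_rot: [-180.0, 0.0, 90.0]
ft_force: [0.8, -0.7, 1.1]
finger_gap: 85.6
grip_force: 0.0
```

```bash
python3 look.py w9 round_block:31:3; python3 -c "
from h import *
go(464.5,168,120,92)"
```

```text
round_block 0.87 rect [562.4 115.2] [48.2 55.5] 87.5 box (106, 230, 70, 56)
round_block 0.6 rect [654.  163.3] [48.5 53.9] 0.0 box (224, 164, 66, 70)
  pin 0.94 [146. 254.] [557.221 103.269   3.   ]
  pin 0.77 [255. 191.] [652.585 161.06    3.   ]
t 24.35 pose [656.103 161.854 121.338] [179.467  -0.09   90.013] dp [ 0.031 -0.958 -0.002] ang [ 0.003 -0.    -0.011]
```

The round block is at about (653,161), centred in its tray. Next is the square block.

step_arm(
  targets=[
    {"dp": [0.002, -0.04, -0.05], "angular": [0, 0, 0], "fingers": 0},
    {"dp": [0.006, -0.14, -0.1], "angular": [0, 0, -0.003], "fingers": 0},
    {"dp": [0.01, -0.3, -0.1], "angular": [0, 0, -0.006], "fingers": 0},
    {"dp": [0.015, -0.47, -0.1], "angular": [0, 0, -0.01], "fingers": 0},
    {"dp": [0.02, -0.64, -0.1], "angular": [0, 0, -0.014], "fingers": 0},
    {"dp": [0.02, -0.8, -0.06], "angular": [0, 0, -0.014], "fingers": 0},
    {"dp": [0.02, -0.92, -0.02], "angular": [0, 0, -0.014], "fingers": 0},
    {"dp": [0.02, -0.958, 0], "angular": [0, 0, -0.014], "fingers": 0},
  ],
)

```text
time: 25.35
tool_pos: [458.9, 165.0, 113.7]
tcp_rot: [-179.9, 0.0, 92.6]
ft_force: [0.2, 0.6, 0.4]
finger_gap: 85.5
grip_force: 0.0
```

```bash
python3 look.py w10 square_block:56:28; python3 -c "
from h import *
go(464,165.6,29.5,92.5)"
```

```text
square_block 0.85 rect [463.2 168.6] [60.  65.2] 2.6 box (215, 163, 95, 94)
  pin 0.62 [260. 200.] [462.847 167.204  28.   ]
t 25.5 pose [461.149 165.18  114.794] [-179.988    0.007   92.541] dp [0.002 0.014 0.426] ang [-0.  0.  0.]
```

step_arm(
  newtons=35,
  targets=[
    {"dp": [0.003, 0.012, 0.07], "angular": [0, 0, 0], "fingers": 0},
    {"dp": [0.003, 0.012, 0.17], "angular": [0, 0, 0], "fingers": 0},
    {"dp": [0.003, 0.012, 0.28], "angular": [0, 0, 0], "fingers": 0},
    {"dp": [0.003, 0.012, 0.36], "angular": [0, 0, 0], "fingers": 0},
    {"dp": [0.003, 0.012, 0.41], "angular": [0, 0, 0], "fingers": 0},
    {"dp": [0.003, 0.012, 0.426], "angular": [0, 0, 0], "fingers": 0},
    {"dp": [0.003, 0.012, 0.426], "angular": [0, 0, 0], "fingers": 0.1},
    {"dp": [0.003, 0.012, 0.426], "angular": [0, 0, 0], "fingers": 0.2},
  ],
)

```text
time: 26.5
tool_pos: [464.2, 166.1, 30.5]
tcp_rot: [179.9, -0.0, 92.5]
ft_force: [-0.1, -0.3, -0.2]
finger_gap: 68.1
grip_force: 0.0
```

step_arm(
  targets=[
    {"dp": [0, 0, 0], "angular": [0, 0, 0], "fingers": 0.3},
    {"dp": [0, 0, 0], "angular": [0, 0, 0], "fingers": 0.5},
    {"dp": [0, 0, 0], "angular": [0, 0, 0], "fingers": 1},
    {"dp": [0, 0, 0], "angular": [0, 0, 0], "fingers": 1},
    {"dp": [0, 0, 0], "angular": [0, 0, 0], "fingers": 1},
    {"dp": [0, 0, -0.02], "angular": [0, 0, 0], "fingers": 1},
    {"dp": [0, 0, -0.06], "angular": [0, 0, 0], "fingers": 1},
    {"dp": [0, 0, -0.11], "angular": [0, 0, 0], "fingers": 1},
  ],
)

```text
time: 27.5
tool_pos: [463.4, 165.9, 52.1]
tcp_rot: [-180.0, 0.0, 92.5]
ft_force: [0.3, -0.4, -1.0]
finger_gap: 59.1
grip_force: 37.8
```

```bash
python3 -c "
from h import *
go(449,-70,150,90)"
```

```text
t 27.5 pose [463.354 165.87   52.136] [-179.976    0.006   92.534] dp [-1.175 -0.124 -0.489] ang [-0.     0.     0.014]
```

step_arm(
  targets=[
    {"dp": [-0.01, 0, -0.12], "angular": [0, 0, 0], "fingers": 1},
    {"dp": [-0.08, -0.01, -0.24], "angular": [0, 0, 0.003], "fingers": 1},
    {"dp": [-0.2, -0.02, -0.34], "angular": [0, 0, 0.006], "fingers": 1},
    {"dp": [-0.35, -0.04, -0.42], "angular": [0, 0, 0.01], "fingers": 1},
    {"dp": [-0.52, -0.06, -0.47], "angular": [0, 0, 0.014], "fingers": 1},
    {"dp": [-0.69, -0.08, -0.49], "angular": [0, 0, 0.014], "fingers": 1},
    {"dp": [-0.84, -0.1, -0.49], "angular": [0, 0, 0.014], "fingers": 1},
    {"dp": [-0.95, -0.11, -0.49], "angular": [0, 0, 0.014], "fingers": 1},
  ],
)

```text
time: 28.5
tool_pos: [450.0, -26.1, 150.6]
tcp_rot: [179.9, 0.0, 90.0]
ft_force: [-0.2, 0.2, -0.4]
finger_gap: 59.2
grip_force: 37.9
```

```bash
python3 - <<'E'
from h import *
p=dict(np.load("pics/w4.npz")); f=192/np.tan(np.radians(p["vfov"]/2))
im=cv2.imread("pics/w4.png")[180:275,55:165].astype(int); m=(im[:,:,2]>im[:,:,1]+5).astype(np.uint8)
print(rect(cv2.copyMakeBorder(m,180,109,55,347,cv2.BORDER_CONSTANT),7,p,f))
go(449,-70,150,90)
E
python3 look.py w11 square_tray:7:0
```

```text
((444.5340576171875, -131.88577270507812), (88.97748565673828, 89.97957611083984), 89.55891418457031)
t 28.5 pose [449.97  -26.129 150.575] [179.937   0.019  89.969] dp [-0.219 -0.005  0.003] ang [ 0.  0. -0.]
square_tray 0.65 rect [ 450.9 -130.5] [168.9 146.5] 89.9 box (179, 202, 154, 147)
```

View pics/w11.png

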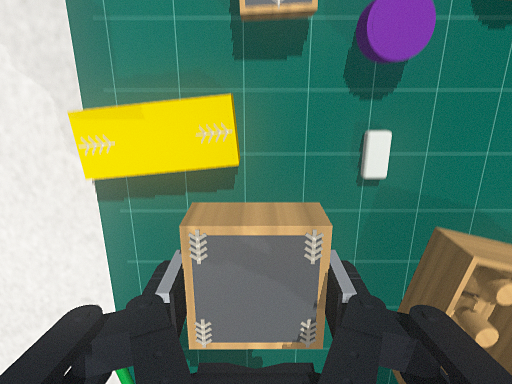

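The square block is held level at (256,280) and hides the tray. The tray was measured in w4 at (444.5,-132).

step_arm(
  targets=[
    {"dp": [-0.06, -0.003, 0], "angular": [0, 0, 0], "fingers": 1},
    {"dp": [-0.16, -0.007, 0.02], "angular": [0, 0, 0], "fingers": 1},
    {"dp": [-0.28, -0.012, 0.06], "angular": [0, 0, 0], "fingers": 1},
    {"dp": [-0.4, -0.018, 0.13], "angular": [0, 0, 0], "fingers": 1},
    {"dp": [-0.49, -0.022, 0.23], "angular": [0, 0, 0], "fingers": 1},
    {"dp": [-0.525, -0.025, 0.34], "angular": [0, 0, 0], "fingers": 1},
    {"dp": [-0.527, -0.025, 0.43], "angular": [0, 0, 0], "fingers": 1},
    {"dp": [-0.527, -0.025, 0.5], "angular": [0, 0, 0], "fingers": 1},
  ],
)

```text
time: 29.65
tool_pos: [444.8, -130.0, 48.9]
tcp_rot: [-180.0, -0.0, 90.0]
ft_force: [-1.3, 0.1, -0.6]
finger_gap: 59.3
grip_force: 37.9
```

```bash
python3 -c "
from h import *
go(445,-131.5,7.5,90)"
```

```text
t 29.65 pose [ 444.776 -130.035   48.863] [-179.962   -0.017   90.046] dp [-0.007  0.001  0.207] ang [-0. -0.  0.]
```

step_arm(
  targets=[
    {"dp": [-0.005, 0.001, 0.04], "angular": [0, 0, 0], "fingers": 1},
    {"dp": [-0.007, 0.001, 0.08], "angular": [0, 0, 0], "fingers": 1},
    {"dp": [-0.007, 0.001, 0.12], "angular": [0, 0, 0], "fingers": 1},
    {"dp": [-0.007, 0.001, 0.15], "angular": [0, 0, 0], "fingers": 1},
    {"dp": [-0.007, 0.001, 0.175], "angular": [0, 0, 0], "fingers": 1},
    {"dp": [-0.007, 0.001, 0.19], "angular": [0, 0, 0], "fingers": 1},
    {"dp": [-0.007, 0.001, 0.2], "angular": [0, 0, 0], "fingers": 1},
    {"dp": [-0.007, 0.001, 0.2], "angular": [0, 0, 0], "fingers": 1},
  ],
)

```text
time: 30.65
tool_pos: [445.2, -131.7, 9.7]
tcp_rot: [180.0, 0.0, 90.0]
ft_force: [0.1, 0.2, 0.5]
finger_gap: 59.2
grip_force: 37.9
```

step_arm(
  targets=[
    {"dp": [0, 0, 0.004], "angular": [0, 0, 0], "fingers": 1},
    {"dp": [0, 0, 0.008], "angular": [0, 0, 0], "fingers": 1},
    {"dp": [0, 0, 0.011], "angular": [0, 0, 0], "fingers": 1},
    {"dp": [0, 0, 0.014], "angular": [0, 0, 0], "fingers": 1},
    {"dp": [0, 0, 0.017], "angular": [0, 0, 0], "fingers": 1},
    {"dp": [0, 0, 0.02], "angular": [0, 0, 0], "fingers": 1},
    {"dp": [0, 0, 0.021], "angular": [0, 0, 0], "fingers": 1},
    {"dp": [0, 0, 0.021], "angular": [0, 0, 0], "fingers": 1},
  ],
)

```text
time: 31.65
tool_pos: [445.2, -131.6, 5.6]
tcp_rot: [-180.0, -0.0, 90.0]
ft_force: [-2.8, 0.3, 3.7]
finger_gap: 59.3
grip_force: 38.3
```

Touching the tray floor, so I release.

step_arm(
  targets=[
    {"dp": [0, 0, 0], "angular": [0, 0, 0], "fingers": 0.27},
    {"dp": [0, 0, 0], "angular": [0, 0, 0], "fingers": 0.2},
    {"dp": [0, 0, 0], "angular": [0, 0, 0], "fingers": 0.1},
    {"dp": [0, 0, 0], "angular": [0, 0, 0], "fingers": 0},
    {"dp": [0, 0, -0.05], "angular": [0, 0, 0], "fingers": 0},
    {"dp": [0, 0, -0.15], "angular": [0, 0, 0], "fingers": 0},
    {"dp": [0, 0, -0.33], "angular": [0, 0, 0], "fingers": 0},
    {"dp": [0, 0, -0.55], "angular": [0, 0, 0], "fingers": 0},
  ],
)

```text
time: 32.65
tool_pos: [444.5, -131.4, 116.5]
tcp_rot: [-179.9, -0.0, 90.0]
ft_force: [0.2, -0.7, 0.6]
finger_gap: 85.5
grip_force: 0.0
```

```bash
python3 look.py w12 square_block:31:3; python3 -c "
from h import *
go(465,173,120,92.8)"
```

```text
square_block 0.58 rect [ 446.  -129.5] [59.8 64.7] 0.0 box (215, 157, 84, 84)
square_block 0.23 rect [ 605.3 -168.8] [ 74.4 190.4] 13.8 box (416, 119, 96, 218)
  pin 0.96 [256. 191.] [ 445.518 -130.845    3.   ]
t 32.8 pose [ 447.589 -132.645  119.332] [179.638   0.152  90.014] dp [ 1.528  0.087 -0.007] ang [ 0.002  0.001 -0.015]
```

step_arm(
  targets=[
    {"dp": [0.04, 0, -0.08], "angular": [0, 0, 0], "fingers": 0},
    {"dp": [0.14, 0.01, -0.13], "angular": [0, 0, -0.003], "fingers": 0},
    {"dp": [0.28, 0.02, -0.15], "angular": [0, 0, -0.006], "fingers": 0},
    {"dp": [0.43, 0.03, -0.15], "angular": [0, 0, -0.01], "fingers": 0},
    {"dp": [0.58, 0.04, -0.15], "angular": [0, 0, -0.015], "fingers": 0},
    {"dp": [0.73, 0.05, -0.15], "angular": [0, 0, -0.015], "fingers": 0},
    {"dp": [0.87, 0.06, -0.15], "angular": [0, 0, -0.015], "fingers": 0},
    {"dp": [1.0, 0.07, -0.15], "angular": [0, 0, -0.015], "fingers": 0},
  ],
)

```text
time: 33.8
tool_pos: [458.3, 69.8, 145.2]
tcp_rot: [-179.9, -0.0, 92.7]
ft_force: [0.5, -0.2, 0.5]
finger_gap: 85.5
grip_force: 0.0
```

```bash
python3 -c "
from h import *
go(465,173,120,92.8)"
```

```text
t 33.8 pose [458.257  69.819 145.169] [-179.899   -0.01    92.738] dp [0.514 0.059 0.126] ang [-0.001 -0.    -0.   ]
```

step_arm(
  targets=[
    {"dp": [0.06, 0.01, 0], "angular": [0, 0, 0], "fingers": 0},
    {"dp": [0.15, 0.02, 0], "angular": [0, 0, 0], "fingers": 0},
    {"dp": [0.26, 0.03, 0], "angular": [0, 0, 0], "fingers": 0},
    {"dp": [0.36, 0.04, 0], "angular": [0, 0, 0], "fingers": 0},
    {"dp": [0.45, 0.05, 0.02], "angular": [0, 0, 0], "fingers": 0},
    {"dp": [0.5, 0.059, 0.06], "angular": [0, 0, 0], "fingers": 0},
    {"dp": [0.514, 0.059, 0.1], "angular": [0, 0, 0], "fingers": 0},
    {"dp": [0.514, 0.059, 0.126], "angular": [0, 0, 0], "fingers": 0},
  ],
)

```text
time: 34.8
tool_pos: [465.5, 171.2, 119.1]
tcp_rot: [-179.9, 0.0, 92.7]
ft_force: [-0.1, -0.9, -0.9]
finger_gap: 85.6
grip_force: 0.0
```

```bash
python3 look.py w13 oblong_block:28:0; python3 -c "
from h import *
go(465,172,7,92.8)"
```

```text
oblong_block 0.8 rect [406.5  31.4] [64.7 76.1] 5.5 box (144, 309, 75, 71)
oblong_block 0.77 rect [464.4 174.1] [ 57.3 130.2] 2.8 box (214, 107, 79, 166)
oblong_block 0.58 rect [607.  299.9] [26.7 46.5] 82.8 box (446, 0, 66, 50)
  pin 0.9 [249. 183.] [460.138 176.247   0.   ]
  pin 0.63 [149. 336.] [368.375  15.528   0.   ]
t 34.95 pose [465.722 171.024 119.734] [-179.938    0.022   92.683] dp [ 0.005 -0.003  0.564] ang [-0.     0.    -0.001]
```

step_arm(
  newtons=50,
  targets=[
    {"dp": [0.01, -0.006, 0.1], "angular": [0, 0, 0], "fingers": 0},
    {"dp": [0.01, -0.006, 0.22], "angular": [0, 0, 0], "fingers": 0},
    {"dp": [0.01, -0.006, 0.34], "angular": [0, 0, 0], "fingers": 0},
    {"dp": [0.01, -0.006, 0.45], "angular": [0, 0, 0], "fingers": 0},
    {"dp": [0.01, -0.006, 0.53], "angular": [0, 0, 0], "fingers": 0},
    {"dp": [0.01, -0.006, 0.565], "angular": [0, 0, 0], "fingers": 0},
    {"dp": [0.01, -0.006, 0.573], "angular": [0, 0, 0], "fingers": 0.1},
    {"dp": [0.01, -0.006, 0.573], "angular": [0, 0, 0], "fingers": 0.2},
  ],
)

```text
time: 35.95
tool_pos: [465.4, 173.6, 6.4]
tcp_rot: [179.9, -0.0, 92.7]
ft_force: [-0.4, -0.5, -0.0]
finger_gap: 68.3
grip_force: 0.0
```

step_arm(
  targets=[
    {"dp": [0, 0, 0], "angular": [0, 0, 0], "fingers": 0.35},
    {"dp": [0, 0, 0], "angular": [0, 0, 0], "fingers": 0.5},
    {"dp": [0, 0, 0], "angular": [0, 0, 0], "fingers": 1},
    {"dp": [0, 0, 0], "angular": [0, 0, 0], "fingers": 1},
    {"dp": [0, 0, 0], "angular": [0, 0, 0], "fingers": 1},
    {"dp": [0, 0, -0.02], "angular": [0, 0, 0], "fingers": 1},
    {"dp": [0, 0, -0.06], "angular": [0, 0, 0], "fingers": 1},
    {"dp": [0, 0, -0.11], "angular": [0, 0, 0], "fingers": 1},
  ],
)

```text
time: 36.95
tool_pos: [464.6, 173.5, 28.2]
tcp_rot: [-180.0, 0.0, 92.7]
ft_force: [0.5, -0.3, -1.2]
finger_gap: 55.0
grip_force: 53.0
```

```bash
python3 - <<'E'
from h import *
p=dict(np.load("pics/w13.npz"))
# tray from the w8 picture (partial) and a fresh top view
snapshot("top"); P,f=cam("top")
for l in ("oblong_tray",):
    for m in masks_of("top",l)[:2]: print(m["conf"],rect(m["pixels"],7,P,f))
snapshot("scene"); P,f=cam("scene")
for m in masks_of("scene","oblong_tray")[:2]: print(m["conf"],rect(m["pixels"],7,P,f))
go(509,389,120,92.8)
E
```

```text
0.69 ((508.4408874511719, 402.3912353515625), (85.35037994384766, 137.44105529785156), 3.9831669330596924)
0.68 ((449.5315856933594, -131.70782470703125), (62.31953048706055, 64.01708984375), 87.14949035644531)
0.61 ((511.1232604980469, 387.2602844238281), (86.80271911621094, 165.8160858154297), 3.036393165588379)
t 37.15 pose [465.152 173.635  28.159] [179.943  -0.01   92.716] dp [ 1.065  0.27  -0.459] ang [ 0. -0. -0.]
```

step_arm(
  targets=[
    {"dp": [0.01, 0.01, -0.15], "angular": [0, 0, 0], "fingers": 1},
    {"dp": [0.06, 0.03, -0.3], "angular": [0, 0, 0], "fingers": 1},
    {"dp": [0.16, 0.06, -0.45], "angular": [0, 0, 0], "fingers": 1},
    {"dp": [0.28, 0.1, -0.6], "angular": [0, 0, 0], "fingers": 1},
    {"dp": [0.42, 0.15, -0.75], "angular": [0, 0, 0], "fingers": 1},
    {"dp": [0.56, 0.2, -0.88], "angular": [0, 0, 0], "fingers": 1},
    {"dp": [0.66, 0.24, -0.95], "angular": [0, 0, 0], "fingers": 1},
    {"dp": [0.696, 0.253, -0.98], "angular": [0, 0, 0], "fingers": 1},
  ],
)

```text
time: 38.15
tool_pos: [509.0, 316.0, 224.1]
tcp_rot: [180.0, -0.0, 92.8]
ft_force: [-0.3, -1.1, -1.1]
finger_gap: 54.9
grip_force: 53.4
```

```bash
python3 look.py w14 oblong_tray:7:0; python3 -c "
from h import *
go(509,388.5,60,93.5)"
```

```text
oblong_tray 0.77 rect [506.6 413. ] [ 83.9 106.9] 3.2 box (215, 13, 85, 112)
  pin 0.8 [260.  97.] [511.462 388.239   0.   ]
t 38.3 pose [508.4   314.559 222.856] [-179.939    0.045   92.726] dp [0.37  0.021 0.814] ang [-0.     0.    -0.004]
```

View pics/w14.png

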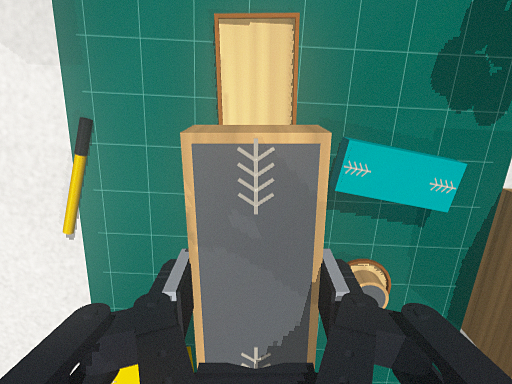

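The oblong block is held level at (256,250). The tray's far half is at (257,70), which puts its centre at about (508,387.5).

step_arm(
  targets=[
    {"dp": [0.05, 0.003, 0.02], "angular": [0, 0, 0], "fingers": 1},
    {"dp": [0.12, 0.006, 0.08], "angular": [0, 0, 0], "fingers": 1},
    {"dp": [0.2, 0.01, 0.18], "angular": [0, 0, -0.001], "fingers": 1},
    {"dp": [0.28, 0.013, 0.31], "angular": [0, 0, -0.002], "fingers": 1},
    {"dp": [0.34, 0.015, 0.46], "angular": [0, 0, -0.003], "fingers": 1},
    {"dp": [0.365, 0.016, 0.61], "angular": [0, 0, -0.003], "fingers": 1},
    {"dp": [0.365, 0.016, 0.74], "angular": [0, 0, -0.003], "fingers": 1},
    {"dp": [0.365, 0.016, 0.814], "angular": [0, 0, -0.003], "fingers": 1},
  ],
)

```text
time: 39.3
tool_pos: [506.4, 387.8, 57.1]
tcp_rot: [-179.8, 0.1, 93.3]
ft_force: [-0.1, 0.3, -1.8]
finger_gap: 54.7
grip_force: 53.4
```

```bash
python3 -c "
from h import *
go(508,387.5,12,93.2)"
```

```text
t 39.3 pose [506.437 387.783  57.092] [-179.773    0.123   93.301] dp [-0.001  0.009  0.225] ang [-0.001  0.001  0.001]
```

step_arm(
  targets=[
    {"dp": [-0.001, 0.005, 0.05], "angular": [0, 0, 0], "fingers": 1},
    {"dp": [-0.001, 0.005, 0.1], "angular": [0, 0, 0], "fingers": 1},
    {"dp": [-0.001, 0.005, 0.14], "angular": [0, 0, 0], "fingers": 1},
    {"dp": [-0.001, 0.005, 0.17], "angular": [0, 0, 0], "fingers": 1},
    {"dp": [-0.001, 0.005, 0.195], "angular": [0, 0, 0], "fingers": 1},
    {"dp": [-0.001, 0.005, 0.215], "angular": [0, 0, 0], "fingers": 1},
    {"dp": [-0.001, 0.005, 0.225], "angular": [0, 0, 0], "fingers": 1},
    {"dp": [-0.001, 0.005, 0.225], "angular": [0, 0, 0], "fingers": 1},
  ],
)

```text
time: 40.3
tool_pos: [509.4, 387.9, 15.8]
tcp_rot: [-180.0, 0.0, 93.3]
ft_force: [-0.1, 0.1, -1.0]
finger_gap: 55.1
grip_force: 53.4
```

step_arm(
  targets=[
    {"dp": [0, -0.004, 0.006], "angular": [0, 0, 0], "fingers": 1},
    {"dp": [0, -0.005, 0.012], "angular": [0, 0, 0], "fingers": 1},
    {"dp": [0, -0.005, 0.018], "angular": [0, 0, 0], "fingers": 1},
    {"dp": [0, -0.005, 0.022], "angular": [0, 0, 0], "fingers": 1},
    {"dp": [0, -0.005, 0.026], "angular": [0, 0, 0], "fingers": 1},
    {"dp": [0, -0.005, 0.029], "angular": [0, 0, 0], "fingers": 1},
    {"dp": [0, -0.005, 0.031], "angular": [0, 0, 0], "fingers": 1},
    {"dp": [0, -0.005, 0.031], "angular": [0, 0, 0], "fingers": 1},
  ],
)

```text
time: 41.3
tool_pos: [508.5, 387.8, 9.9]
tcp_rot: [180.0, 0.0, 93.3]
ft_force: [-1.5, -0.8, 1.2]
finger_gap: 55.2
grip_force: 53.6
```

step_arm(
  targets=[
    {"dp": [0, 0, 0.002], "angular": [0, 0, 0], "fingers": 1},
    {"dp": [0, 0, 0.004], "angular": [0, 0, 0], "fingers": 1},
    {"dp": [0, 0, 0.005], "angular": [0, 0, 0], "fingers": 1},
    {"dp": [0, 0, 0.005], "angular": [0, 0, 0], "fingers": 1},
    {"dp": [0, 0, 0.005], "angular": [0, 0, 0], "fingers": 1},
    {"dp": [0, 0, 0.005], "angular": [0, 0, 0], "fingers": 1},
    {"dp": [0, 0, 0.005], "angular": [0, 0, 0], "fingers": 1},
    {"dp": [0, 0, 0.005], "angular": [0, 0, 0], "fingers": 1},
  ],
)

```text
time: 42.3
tool_pos: [508.5, 387.8, 9.9]
tcp_rot: [180.0, 0.0, 93.3]
ft_force: [-6.3, -4.2, 11.4]
finger_gap: 55.2
grip_force: 54.8
```

Firm contact, so I release.

step_arm(
  targets=[
    {"dp": [0, 0, -0.003], "angular": [0, 0, 0], "fingers": 0.32},
    {"dp": [0, 0, -0.003], "angular": [0, 0, 0], "fingers": 0.25},
    {"dp": [0, 0, -0.003], "angular": [0, 0, 0], "fingers": 0.1},
    {"dp": [0, 0, -0.003], "angular": [0, 0, 0], "fingers": 0},
    {"dp": [0, 0, -0.05], "angular": [0, 0, 0], "fingers": 0},
    {"dp": [0, 0, -0.2], "angular": [0, 0, 0], "fingers": 0},
    {"dp": [0, 0, -0.4], "angular": [0, 0, 0], "fingers": 0},
    {"dp": [0, 0, -0.65], "angular": [0, 0, 0], "fingers": 0},
  ],
)

```text
time: 43.3
tool_pos: [507.8, 387.4, 139.5]
tcp_rot: [-179.9, 0.1, 93.3]
ft_force: [0.4, -0.0, 1.9]
finger_gap: 85.2
grip_force: 0.0
```

step_arm(
  targets=[
    {"dp": [0.05, -0.05, -0.1], "angular": [0, 0, 0], "fingers": 0},
    {"dp": [0.12, -0.12, -0.2], "angular": [0, 0, 0], "fingers": 0},
    {"dp": [0.2, -0.25, -0.3], "angular": [0, 0, 0], "fingers": 0},
    {"dp": [0.3, -0.4, -0.35], "angular": [0, 0, 0], "fingers": 0},
    {"dp": [0.4, -0.55, -0.4], "angular": [0, 0, 0], "fingers": 0},
    {"dp": [0.45, -0.65, -0.4], "angular": [0, 0, 0], "fingers": 0},
    {"dp": [0.5, -0.7, -0.4], "angular": [0, 0, 0], "fingers": 0},
    {"dp": [0.5, -0.7, -0.4], "angular": [0, 0, 0], "fingers": 0},
  ],
)

```text
time: 44.3
tool_pos: [362.3, 479.9, 217.7]
tcp_rot: [-179.9, 0.1, 93.3]
ft_force: [0.2, -0.4, 0.4]
finger_gap: 85.1
grip_force: 0.0
```

```bash
python3 - <<'E'
from h import *
im=snapshot("top"); P,f=cam("top")
for l,z in dict(knob_stamp=5,round_block=3,square_block=3,oblong_block=3,jar=0).items():
    for m in pinpoint("top",l)[:4]: print(l,round(m["conf"],2),onplane(m["at"],z,P,f)[0])
im2=snapshot("scene"); P,f=cam("scene")
for l,z in dict(knob_stamp=5,round_block=3,square_block=3,oblong_block=3,jar=0).items():
    for m in pinpoint("scene",l)[:4]: print("s",l,round(m["conf"],2),onplane(m["at"],z,P,f)[0])
cv2.imwrite("pics/end.png",cv2.resize(im2[90:320,80:420],None,fx=2.3,fy=2.3,interpolation=cv2.INTER_CUBIC))
E
```

```text
knob_stamp 0.64 [ 655.37  -160.456    5.   ]
round_block 0.8 [555.415 104.611   3.   ]
round_block 0.55 [649.736 162.281   3.   ]
square_block 0.69 [ 448.579 -131.616    3.   ]
oblong_block 0.71 [369.998  12.498   3.   ]
oblong_block 0.68 [652.464 314.285   3.   ]
oblong_block 0.68 [508.951 405.759   3.   ]
oblong_block 0.3 [ 442.775 -135.075    3.   ]
jar 0.61 [ 489.346 -388.039    0.   ]
s knob_stamp 0.77 [ 655.573 -150.251    5.   ]
s round_block 0.75 [555.577 104.085   3.   ]
s round_block 0.55 [658.073 176.058   3.   ]
s square_block 0.82 [ 446.991 -129.551    3.   ]
s oblong_block 0.95 [675.813 312.319   3.   ]
s oblong_block 0.68 [497.892 394.272   3.   ]
s oblong_block 0.58 [378.962  16.795   3.   ]
s jar 0.68 [ 498.112 -379.489    0.   ]
```

View pics/end.png

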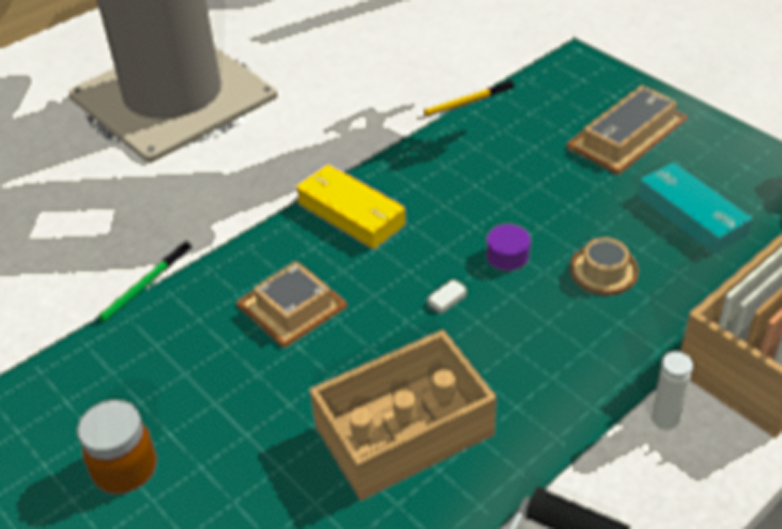

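All the pieces lie flat and centred: the oblong block at (628,125), the round at (605,258), the square at (292,295) and the stamp at (403,405) between its fellows. The jar at (118,445) is untouched.

```bash
python3 -c "
from bench import *
print(hand_in())"
```

```text
the job is handed in; nothing more can be done
None
```

I handed the job in after about 45 s of robot time: the final picture shows the stamp standing in the crate gap, all three blocks flat in their own trays, and the jar untouched (`hand_in` gave no verdict).

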